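# Dip the gauge rod in the gear case and hold it up level for reading

## Robot

A 6-joint arm with a two-finger parallel gripper is mounted at the origin on a cart in front of the work surface, level with it; the furniture and walls round the work are solid. World frame = base frame: x ahead of the robot, y to its left, z up, the work surface at z = 0. Lengths are in m, angles in rad, forces in N, time in s.
With the tool pointing down it reaches from about 0.375 to 0.975 m from the base axis. Payload 3.8 kg.
Tool frame: the origin (TCP) lies midway between the tips of the shut fingers; the grasp point (between the pads) lies 19 mm behind it (bot.grip_depth is the z of the grasp point in the tool frame, in m); z points along the fingers, y is the line along which they close (so a half turn about z gives the same grasp; the last joint's range is limited). The gripper opens to 88 mm and grips with 3 to 60 N. Pads are 18 mm wide; open, the fingers measure 123 mm over their backs; the gripper's body (75 mm by 187 mm) begins 45 mm behind the grasp point.
Start: joints at [1.074, 0.264, 1.604, -0, 1.274, -0.037], TCP at [0.3, 0.605, 0.239] pointing down, gripper open.
Joint ranges: [-2.63, 2.63], [-0.94, 2.18], [0.31, 2.57], [-1.31, 4.45], [0, 2.66], [-2.55, 2.55]. Speed limits (rad/s): [2.57, 2.57, 3.14, 3.14, 3.14, 3.14].

## Interface

Orientations are given as a unit quaternion [w, x, y, z].
In Python, from workcell import bot gives the robot as it stands.
- The arm moves only by the tool creep_tool, called after "Emit:" in YAML: its name, and indented under it one key for each argument. Schema: {"type":"object","properties":{"segments":{"type":"array","items":{"type":"array","items":{"type":"array","items":{"type":"number"},"minItems":5,"maxItems":5},"minItems":1,"maxItems":10},"minItems":1,"maxItems":1},"force":{"type":"number"},"only":{"type":"string"},"quiet":{"type":"boolean"},"lines":{"type":"string"}},"required":["segments"],"additionalProperties":false}. segments is a list that holds a single list of rows (three levels of brackets), with 1 to 10 rows, each of 5 numbers: dx, dy, dz in shares of the most that a row can go, 1 being 62.5 mm, then a turn about the tool's z in a scale on which 1.0 is 4 rad, then the finger opening in m; each row shifts and turns the commanded pose from where the row before left it, along the tool's axes as they then stand; what a row does not reach is not made up. A row lasts 1/8 s, in which the tool goes at most 0.0625 m and 0.188 rad, less where a joint would pass 70% of its speed; a pose out of reach is approached as far as the arm can. The fingers move at their own pace and stop on an object; force is the grip in N (left out, the last holds). Time passes only in rows, so rows that do not move let the fingers close. The tool returns the time, the measured TCP pose, the force, the opening and the grip force at its end. only (a regular expression) keeps the lines of the reply that match it, lines (a string "A,B") keeps lines A to B, and quiet returns only ok. No shift or turn number may pass 1 either way. Input that does not fit is refused with a message, and nothing moves.
- bot.state(): the state, without advancing time (a new reading comes with each control period).
- bot.snapshot(name): name is "scene" or "top" or "wrist"; returns a dict with "pixels" (384x512x3 uint8, red, green, blue), "camera_matrix" (3x3 intrinsics, pixels), "R" (3x3) and "t" (3): a world point X has camera coordinates R X + t; the wrist camera has in their place "T_tool_cam" (4x4, takes a point from camera to tool coordinates, whose origin is the TCP and whose axes are the flange's). Camera axes: x right, y down, z forward; pixel columns grow to the right and rows downward; lengths in m; the calibration is good to about 2 mm. A picture is of the moment at which its call begins: read the wrist's pose just before it. There is no depth.
- bot.sign_off(): hands the job in; it is judged then, once.
Trained networks look in a picture, given as the dict that the camera call returned (one of the last four; its "shot" number tells which), for a name from the list of things; names that differ only in an ending like _2 or _b are one class to them, and where a whole thing is asked for, a point or a joint stands for the part that bears it (a point fixed in the world has none). Each returns a list of dicts, best first, with "confidence" (0 to 1); they miss things now and then, are a little off and sometimes report something else, mostly with a low value. They report only what shows in the picture. A call takes as long as a camera call.
- bot.silhouettes(picture, query): "region" (384x512 bool, what is visible of it) and "extent" ([centre column, centre row, width, height] in pixels, round what is visible of it).
The state is a dict: "time": time; "joint_pos": joint angles; "joint_velocities": joint speeds; "tau": joint torques, N m; "position": TCP position; "tool_rot": TCP orientation; "contact_force": force on the tool from outside, world axes, zero at the start; "torque": the same for the moment, N m; "width": finger opening in m; "grasp_force": force on a finger pad.
Only numpy, scipy, OpenCV 4.12 (cv2) and the standard library are available. Lean on these libraries where they do the work, as an engineer would, in place of code of your own. Each camera call takes 0.05 s, during which the arm holds its last target. There are 200 camera calls.

## Task

Pick the gauge rod (the stick with a square collar ahead of its grip) out of the parts tray, slide it into the slanting guide tube of the gear case until its collar stops against the tube's mouth, and draw it out again. Then hold it level, marked face up, with its tip above the white card at about a hand's breadth, so that it can be read, and finish while still holding it there, still and touching nothing else. Leave the screwdriver, the battery, the white jar and the stapler where they are.

Things in the scene. Friction and masses are not known exactly. Their poses are not given: they have to be found in the camera images.
- gauge_rod: Gauge rod, loose, 156 mm long, 0.12 kg. Origin mid-grip on its axis, x to the tip, z out of the marked face. Black grip 18 x 18 mm (x -28..28) between square steel flanges 32 x 32 x 6 mm: end flange behind, collar ahead (x 28..34); shaft 8 mm thick, 88 long, round tip at x = 122, dark lines on its z side. Starts level on both flanges on the tray floor, face up, axis 20 mm above the table.
- rod_tip (a point): The rounded tip of the gauge rod's shaft (122 mm ahead of the grip's middle); axes as the rod's
- rod_collar (a point): Centre of the collar's front face, which stops against the guide tube (34 mm ahead of the grip's middle); axes as the rod's
- guide: Steel guide tube fixed to the gear case. Origin: centre of its flared mouth, 124 mm above the table; z points out of the mouth along the tube, 40 degrees above level, away from the case; y is level. 95 mm long, 20 mm outside, bore 14 mm, flaring over the last 12 mm to 22 mm inside, 28 outside. The shaft enters with its x against this z until the collar lies on the rim.
- pump: The gear case, fixed, grey, 116 x 92 mm, 92 mm high, with side ribs, on a foot plate 150 x 112 mm; a black filler cap on top reaches 106 mm. Origin under its centre on the table; it stands upright; the guide tube leans out to its +x side, the mouth's centre 143 mm along x from the origin.
- tray: Dark shallow parts tray, fixed, 250 x 230 mm outside, walls 26 mm high and 4 mm thick, floor 4 mm thick. Origin under its centre on the table; long side along x. It holds the gauge rod, the screwdriver and the battery.
- card: White card 130 x 130 mm, 3 mm thick, fixed flat on the table. Origin at the centre of its underside, sides along its x and y.
- screwdriver: Blue-handled screwdriver lying in the tray, 212 mm long, 24 mm high, handle to its +y end; origin under its middle. Leave it alone.
- battery: Small round green battery cell lying in the tray, 50 mm long along its y, 15 mm in diameter; origin under its middle. Leave it alone.
- salt_jar: White jar with a black cap standing on the table, 46 mm in diameter, 76 mm high; origin under its centre. Leave it alone.
- stapler: Red desk stapler lying on the table, 140 x 36 x 47 mm, long along its x; origin under its centre. Leave it alone.

How it is judged:
On the way, in this order (a step that is already met when the one before it is completed fails the run):
1. the shaft is in the guide tube, in line with it, and the collar is home on the mouth (gap under 4 mm) (z of rod_collar in the frame of guide below 0.004 m and z of rod_tip in the frame of guide below -0.08 m and distance between rod_collar and guide below 0.008 m and angle between the x axis of gauge_rod and the z axis of guide, either way round below 0.12 rad), for 0.1 s.
2. the rod is drawn out: its tip is at least 10 mm clear of the tube's mouth (z of rod_tip in the frame of guide above 0.01 m), for 0.1 s.
At the end, for the whole second after the job is handed in: The gripper still holds the gauge rod (grip over 1 N), at rest and touching nothing else, level and marked face up within 8 degrees, its tip over the white card (within its edges) and 50 to 200 mm above it (angle between gauge_rod's own z axis and vertical below 0.14 rad and x of rod_tip in the frame of card between -0.065 and 0.065 m and y of rod_tip in the frame of card between -0.065 and 0.065 m and z of rod_tip in the frame of card between 0.05 and 0.2 m and contact force between the fingers and gauge_rod above 1 N and linear speed of gauge_rod below 0.03 m/s and angular speed of gauge_rod below 0.2 rad/s and contact force between gauge_rod and pump below 0.1 N and contact force between gauge_rod and tray below 0.1 N and contact force between gauge_rod and card below 0.1 N and contact force between gauge_rod and salt_jar below 0.1 N and contact force between gauge_rod and screwdriver below 0.1 N and contact force between gauge_rod and battery below 0.1 N and contact force between gauge_rod and stapler below 0.1 N); the arm keeps its last pose, push and grip.
It fails at once if the screwdriver is shifted by more than 30 mm (distance of screwdriver from where it was at the start of the episode above 0.03 m).
It fails at once if the battery is shifted by more than 30 mm (distance of battery from where it was at the start of the episode above 0.03 m).
It fails at once if the white jar is shifted by more than 30 mm (distance of salt_jar from where it was at the start of the episode above 0.03 m).
It fails at once if the stapler is shifted by more than 30 mm (distance of stapler from where it was at the start of the episode above 0.03 m).
It also fails if it takes over 51 s, if anything falls off the work surface, if the arm or the gripper's body presses on something with over 40 N, if the wrist force passes 120 N, or if a joint passes its speed limit or range.

## Working session

There is one attempt and no reset: what is moved stays moved. The work goes in short steps, Python scripts to look and compute and a tool call to move; the robot and the scene stay as the last step left them, time stands still between calls to the robot, and variables do not carry over. Pictures are saved under pics/ and viewed, at most 10 in all, crops included, and the job is handed in when it is done.

```bash
mkdir -p pics; ls; cat > h.py <<'E'
import numpy as np, cv2
from workcell import bot
def save(p,n,s=1.0): cv2.imwrite(f'pics/{n}.png',cv2.resize(p['pixels'][:,:,::-1],None,fx=s,fy=s))
def ray(p,uv):
    d=np.linalg.inv(p['camera_matrix'])@np.array([*uv,1.]); R=np.array(p['R']);return -R.T@p['t'], R.T@d
def onplane(p,uv,z):
    c,d=ray(p,uv); return c+d*(z-c[2])/d[2]
def proj(p,X):
    q=np.array(p['R'])@X+p['t']; q=np.array(p['camera_matrix'])@q; return q[:2]/q[2]
E
python3 - <<'E'
from h import *
print(bot.state())
for n in('top','scene'):
    p=bot.snapshot(n); save(p,n+'0',1.5)
    c,d=ray(p,(256,192)); print(n,c,d,p['camera_matrix'][0])
    for q in('gauge_rod','guide','pump','tray','card','screwdriver','battery','salt_jar','stapler'):
        r=bot.silhouettes(p,q)
        if r:
            m=r[0]['region'].astype(np.uint8); b=cv2.minAreaRect(cv2.findNonZero(m))
            print(q,round(r[0]['confidence'],2),np.round(r[0]['extent']),[np.round(v,1) for v in b], np.round(onplane(p,b[0],0),3))
        else: print(q,None)
E
```

```text
pics
{'time': 0.0, 'joint_pos': array([ 1.07412020e+00,  2.64729548e-01,  1.60531575e+00, -9.99230473e-06,
        1.27370133e+00, -3.69228192e-02]), 'joint_velocities': array([ 9.76802111e-05, -7.98827872e-04, -6.79338195e-04,  4.42519421e-04,
        3.74284116e-04, -8.47497211e-04]), 'tau': array([ 1.69904138e-04, -5.02091074e+01, -3.56884897e+01,  7.27964798e-02,
        2.91696377e-02, -1.85302747e-04]), 'position': array([0.29920752, 0.60429764, 0.23743537]), 'tool_rot': array([-2.79336157e-04,  2.27855862e-01,  9.73694278e-01, -1.04014231e-03]), 'contact_force': array([ 0.27983382, -0.14023525, -0.41952052]), 'torque': array([-0.04668464, -0.01993788,  0.05330726]), 'grasp_force': 0.0, 'width': 0.0883327195848248}
top [ 0.38130092 -0.00255236  1.03544662] [ 0.12686551  0.01498814 -0.99181462] [365.29039619   0.         256.57223083]
gauge_rod 0.71 [176. 172.  46.  34.] [array([177.8, 171.2]), array([12.8, 55.5]), np.float64(56.3)] [0.574 0.239 0.   ]
guide 0.72 [326. 238.  21.  23.] [array([326.1, 234.5]), array([ 9.6, 26.6]), np.float64(36.9)] [ 0.394 -0.184  0.   ]
pump 0.78
[... 1311 characters left out ...]
 [209. 186.  77.  48.] [array([209.3, 183.4]), array([39., 70.]), np.float64(81.9)] [0.588 0.252 0.   ]
card 0.79 [236. 235.  50.  29.] [array([236.1, 233.5]), array([42.5, 26.1]), np.float64(13.2)] [ 0.409 -0.015  0.   ]
screwdriver 0.61 [209. 168.  45.   7.] [array([208.9, 169.3]), array([ 6.5, 44.3]), np.float64(85.2)] [0.668 0.322 0.   ]
battery 0.67 [201. 184.  20.   8.] [array([200., 182.]), array([ 6., 18.]), np.float64(90.0)] [ 0.574  0.288 -0.   ]
salt_jar 0.77 [282. 192.  17.  24.] [array([279.5, 192.5]), array([23., 11.]), np.float64(90.0)] [ 0.696 -0.003  0.   ]
stapler 0.6 [362. 231.  20.  32.] [array([362.7, 231.1]), array([13. , 34.4]), np.float64(26.6)] [ 0.667 -0.353  0.   ]
```

View pics/top0.png

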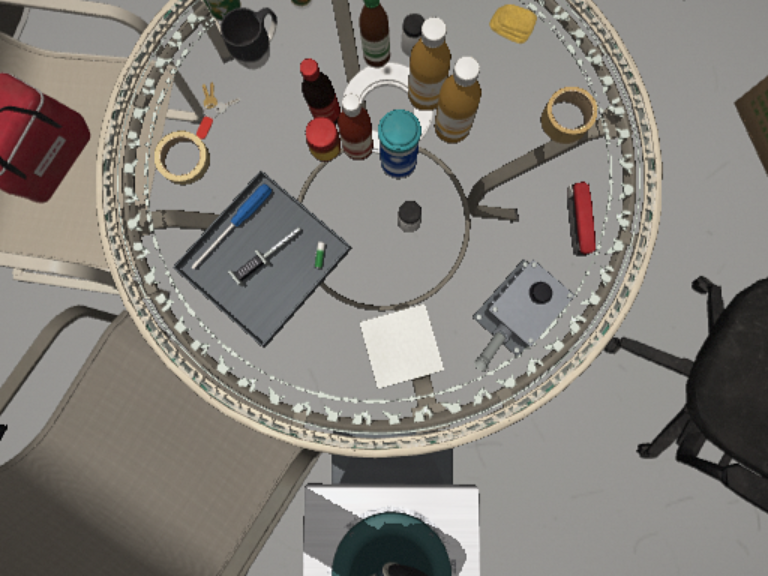

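View pics/scene0.png

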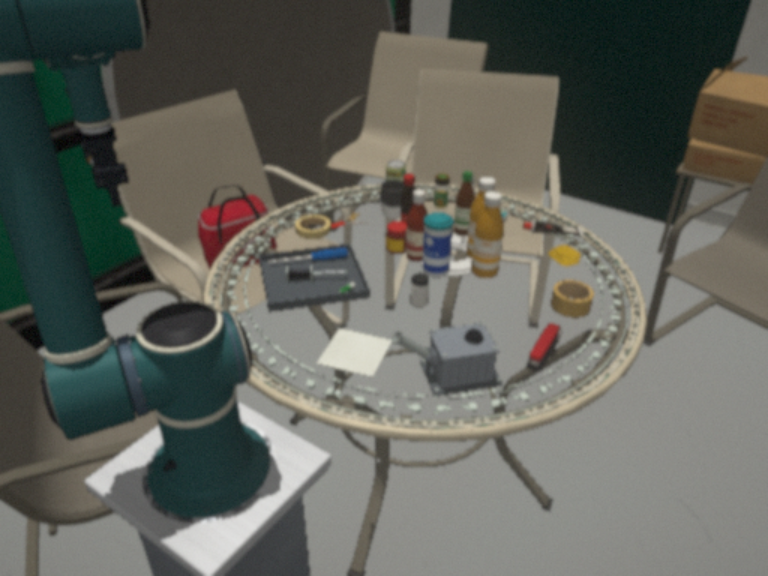

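Top view: the rod's grip is at about (165,177) px and its tip at (200,155). The screwdriver lies behind it and the battery beyond the tip. The guide mouth is at about (323,243), leaning toward the robot and left. The tool can't tilt with these rows, so the rod will have to pivot in the pads. Next I'll work out positions and check the wrist view.

```bash
cat >> h.py <<'E'
from scipy.spatial.transform import Rotation as Ro
def tool(s=None):
    s=s or bot.state(); q=s['tool_rot']; return Ro.from_quat([*q[1:],q[0]]).as_matrix(), np.array(s['position'])
def wrist():
    R,p=tool(); w=bot.snapshot('wrist'); T=np.array(w['T_tool_cam'])
    Rc=R@T[:3,:3]; tc=R@T[:3,3]+p; w['R']=Rc.T; w['t']=-Rc.T@tc; return w
def rel(target):  # world displacement -> tool axes
    R,p=tool(); return np.round(R.T@(np.array(target)-p),4)
E
python3 - <<'E'
from h import *
R,p=tool(); print(R.round(3))
w=wrist(); print(np.array(w['T_tool_cam']).round(3), w['camera_matrix'])
t=bot.snapshot('top')
for n,uv,z in(('grip',(165,177),.02),('tip',(200,154.7),.02),('mouth',(323,242.5),.124),('cap',(360.5,195),.106)):
    print(n,onplane(t,uv,z).round(3))
g=onplane(t,(165,177),.02); print(rel([g[0]-.0,g[1],.24]))
E
```

```text
[[-0.896  0.444  0.   ]
 [ 0.444  0.896  0.   ]
 [-0.     0.    -1.   ]]
[[-0.    -0.949 -0.316  0.082]
 [ 1.    -0.     0.     0.001]
 [-0.    -0.316  0.949 -0.144]
 [ 0.     0.     0.     1.   ]] [[295.32971792   0.         258.35580726]
 [  0.         295.32971792 193.28422884]
 [  0.           0.           1.        ]]
grip [0.553 0.27  0.02 ]
tip [0.618 0.173 0.02 ]
mouth [ 0.373 -0.155  0.124]
cap [ 0.493 -0.255  0.106]
[-0.3761 -0.1873 -0.0013]
```

Units first: shifts go in shares of 62.5 mm and turns go in shares of 4 rad. So -0.054 m is -0.864, -0.052 m is -0.832, 0.18 rad / 4 = 0.045.

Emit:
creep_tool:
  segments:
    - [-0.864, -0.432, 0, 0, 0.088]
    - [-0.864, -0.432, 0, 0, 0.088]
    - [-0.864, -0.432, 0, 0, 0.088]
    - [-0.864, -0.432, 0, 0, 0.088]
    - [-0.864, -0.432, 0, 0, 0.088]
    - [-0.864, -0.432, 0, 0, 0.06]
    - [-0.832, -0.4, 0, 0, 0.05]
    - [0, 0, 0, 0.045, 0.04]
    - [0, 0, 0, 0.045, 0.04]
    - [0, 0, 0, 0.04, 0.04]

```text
refused: segments: the value is too long (schema: maxItems 1). Nothing was moved.
```

Wrong form. The message asks for a list holding one list of rows, three levels of brackets, so I'll send the same numbers that way.

Emit:
creep_tool:
  segments:
    - [[-0.864, -0.432, 0, 0, 0.088], [-0.864, -0.432, 0, 0, 0.088], [-0.864, -0.432, 0, 0, 0.088], [-0.864, -0.432, 0, 0, 0.088], [-0.864, -0.432, 0, 0, 0.088], [-0.864, -0.432, 0, 0, 0.06], [-0.832, -0.4, 0, 0, 0.05], [0, 0, 0, 0.045, 0.04], [0, 0, 0, 0.045, 0.04], [0, 0, 0, 0.04, 0.04]]

```text
time: 2.35
position: [0.5538, 0.27, 0.2387]
tool_rot: [-0.0, 0.473, 0.881, 0.0]
contact_force: [-0.5, 0.5, -0.3]
width: 0.0413
grasp_force: 0.0
```

```bash
python3 - <<'E'
from h import *
s=bot.state(); print(s['joint_pos'].round(4),s['position'].round(4))
w=wrist(); save(w,'w1',1.5)
r=bot.silhouettes(w,'gauge_rod')
for x in r[:2]:
    m=x['region'].astype(np.uint8); b=cv2.minAreaRect(cv2.findNonZero(m)); print(x['confidence'],b)
E
```

```text
[ 4.132e-01  1.536e-01  1.736e+00  1.000e-04  1.252e+00 -1.715e-01] [0.5538 0.27   0.2387]
0.97 ((258.60260009765625, 192.0670623779297), (112.76835632324219, 23.46868133544922), 84.50768280029297)
```

View pics/w1.png

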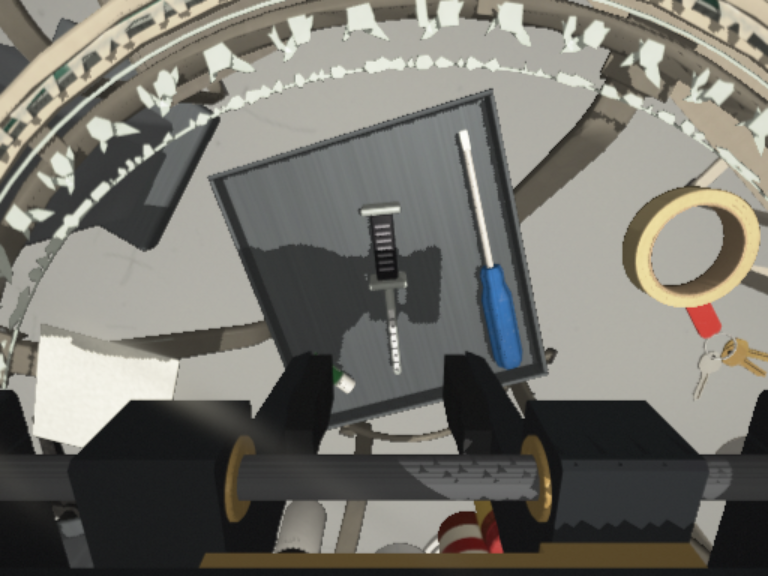

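The wrist view shows the rod clearly: end flange at (380,210), collar at (388,283), tip at (397,371), all at 1.5x scale. The screwdriver is about 60 mm to the side.

```bash
python3 - <<'E'
from h import *
w=wrist()
f=onplane(w,(380.5/1.5,209.5/1.5),.036);c=onplane(w,(388/1.5,283/1.5),.036);t=onplane(w,(397/1.5,371/1.5),.022)
print(f,c,t)
for a,b in((f,c),(f,t),(c,t)):
    d=b-a; print(np.linalg.norm(d[:2]),np.degrees(np.arctan2(d[1],d[0])))
d=(t-f)[:2]; d/=np.linalg.norm(d); g=((f+c)/2)[:2]; g2=t[:2]-.122*d; print('grip',g,g2)
R,p=tool(); print('tool x yaw',np.degrees(np.arctan2(R[1,0],R[0,0])))
print('go',rel([*( (g+g2)/2+.004*d),.006]), d)
E
```

```text
[0.53139499 0.29594037 0.036     ] [0.56967943 0.24933574 0.036     ] [0.62601246 0.18014206 0.022     ]
0.06031325723829421 -50.59782480580986
0.14953833194296764 -50.74813520561467
0.08922542254513509 -50.84973970243993
grip [0.55053721 0.27263805] [0.54881934 0.27461545]
tool x yaw 124.01076908447561
go [ 0.0009 -0.0011  0.2328] [ 0.63273053 -0.77437205]
```

Scaled: 0.055 m is 0.88, 0.05 m is 0.8, -0.092 rad / 4 = -0.023.

Emit:
creep_tool:
  segments:
    - [[0.016, -0.016, 0.8, -0.023, 0.044], [0, 0, 0.88, 0, 0.044], [0, 0, 0.88, 0, 0.044], [0, 0, 0.8, 0, 0.044], [0, 0, 0.36, 0, 0.044], [0, 0, 0, 0, 0.044], [0, 0, 0, 0, 0.01], [0, 0, 0, 0, 0.01], [0, 0, 0, 0, 0.01], [0, 0, 0, 0, 0.01]]
  force: 25

```text
time: 3.75
position: [0.552, 0.2707, 0.0063]
tool_rot: [-0.0, 0.429, 0.903, -0.0]
contact_force: [-1.6, 0.2, 1.1]
width: 0.0177
grasp_force: 25.0
```

```bash
python3 -c "
from h import *
s=bot.state(); print(s['joint_pos'].round(4))"
```

```text
[ 0.4154  0.3883  1.9138 -0.      0.8397 -0.2679]
```

Scaled: -0.06 m is -0.96, -0.05 m is -0.8.

Emit:
creep_tool:
  segments:
    - [[0, 0, -0.32, 0, 0.01], [0, 0, -0.8, 0, 0.01], [0, 0, -0.96, 0, 0.01], [0, 0, -0.96, 0, 0.01], [0, 0, -0.96, 0, 0.01], [0, 0, 0, 0, 0.01]]
  force: 25

```text
time: 4.5
position: [0.5557, 0.2724, 0.2656]
tool_rot: [0.005, 0.429, 0.903, 0.006]
contact_force: [-0.2, 0.3, -1.6]
width: 0.018
grasp_force: 25.0
```

```bash
python3 - <<'E'
from h import *
s=bot.state(); j=s['joint_pos']; print(j.round(4))
D=[(1.07412,.264729,1.6053,1.2737,.2992,.6043,.23743),(.4132,.1536,1.736,1.252,.5538,.27,.2387),(.4154,.3883,1.9138,.8397,.552,.2707,.0063),(*j[[0,1,2,4]],*s['position'])]
A=[];b=[]
for q1,a,c,e,x,y,z in D:
    A.append([np.sin(a),np.sin(a+c),np.cos(a+c),1,0]);b.append(np.hypot(x,y))
    A.append([np.cos(a),np.cos(a+c),-np.sin(a+c),0,1]);b.append(z)
for n in (A,[r[:2]+[0]+r[3:] for r in A]):
    x,res,rk,_=np.linalg.lstsq(np.array(n),b,rcond=None); print(x,res,rk,(np.array(n)@x-b).round(4))
E
```

```text
[ 4.154e-01  1.338e-01  1.709e+00  1.000e-04  1.284e+00 -2.677e-01]
[ 0.48545303  0.5651086  -0.00695294  0.00548424 -0.0707345 ] [1.23752775e-05] 5 [ 0.0002  0.0004  0.0025 -0.0002 -0.0003  0.0001 -0.0024 -0.0003]
[ 4.96898905e-01  5.66367069e-01 -3.88578059e-16  4.38106006e-03
 -7.50426540e-02] [] 4 [ 0.0013  0.0002  0.0021 -0.0002 -0.0007  0.0003 -0.0027 -0.0003]
```

```bash
python3 - <<'E'
from h import *
print(rel([.36,-.03,.30]))
E
```

```text
[-0.1111 -0.3421 -0.0389]
```

Scaled: -0.049 m is -0.784, -0.048 m is -0.768, -0.187 rad / 4 = -0.0468.

Emit:
creep_tool:
  segments:
    - [[-0.256, -0.784, -0.096, 0, 0.01], [-0.256, -0.784, -0.096, 0, 0.01], [-0.256, -0.784, -0.096, 0, 0.01], [-0.256, -0.784, -0.096, 0, 0.01], [-0.256, -0.784, -0.096, 0, 0.01], [-0.256, -0.784, -0.096, 0, 0.01], [-0.24, -0.768, 0, 0, 0.01], [0, 0, 0, -0.0468, 0.01], [0, 0, 0, 0, 0.01]]
  force: 25

```text
time: 5.62
position: [0.3561, -0.0316, 0.2918]
tool_rot: [-0.0, 0.345, 0.939, 0.0]
contact_force: [-0.5, -0.4, -0.7]
width: 0.0177
grasp_force: 25.0
```

```bash
python3 - <<'E'
from h import *
w=wrist(); save(w,'w2',1.5)
print(bot.state()['joint_pos'].round(3))
for q in('gauge_rod','guide','pump','card'):
    for x in bot.silhouettes(w,q)[:1]:
        m=x['region'].astype(np.uint8); b=cv2.minAreaRect(cv2.findNonZero(m)); print(q,x['confidence'],b)
E
```

```text
[-0.157 -0.405  2.134  0.     1.414 -1.023]
gauge_rod 0.87 ((258.5, 281.5), (173.0, 73.0), 90.0)
guide 0.84 ((197.6065216064453, 249.8278350830078), (30.216707229614258, 22.406457901000977), 50.19443130493164)
pump 0.61 ((205.25390625, 297.6199951171875), (123.93692016601562, 33.42347717285156), 74.69386291503906)
card 0.91 ((287.84613037109375, 171.2307586669922), (85.42383575439453, 86.53323364257812), 33.6900634765625)
```

View pics/w2.png

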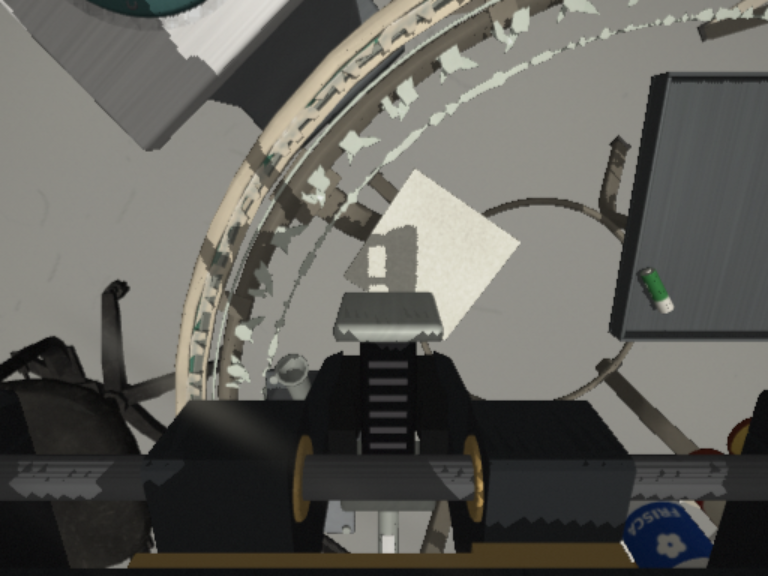

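```bash
cat > fit.py <<'E'
from h import *
from scipy.optimize import minimize
def box(lx,ly,z0,z1): return np.array([[a*lx/2,b*ly/2,z] for a in(-1,1) for b in(-1,1) for z in(z0,z1)])
def cyl(c,ax,r,l0,l1):
    ax=np.array(ax);u=np.array([0,1,0.]);v=np.cross(ax,u);t=np.linspace(0,2*np.pi,16)
    return np.array([c+ax*l+r*(np.cos(k)*u+np.sin(k)*v) for l in(l0,l1) for k in t])
ax=np.array([np.cos(np.radians(40)),0,np.sin(np.radians(40))]); m=np.array([.143,0,.124])
parts=[box(.116,.092,0,.092),box(.15,.112,0,.008),cyl(m,ax,.01,-.095,-.012),cyl(m,ax,.014,-.012,0),cyl(np.array([0,0,0.]),[0,0,1.],.012,.09,.106)]
def render(p,x,parts):
    S=8; im=np.zeros((384,512),np.uint8); c,s=np.cos(x[2]),np.sin(x[2])
    for P in parts:
        W=P@np.array([[c,s,0],[-s,c,0],[0,0,1]])+[x[0],x[1],0]
        h=cv2.convexHull(np.array([proj(p,w) for w in W],np.float32))
        cv2.fillConvexPoly(im,np.round(h*16).astype(np.int32),255,cv2.LINE_AA,4)
    return im/255.
views=[]
for n in('top','scene'):
    p=bot.snapshot(n); r=bot.silhouettes(p,'pump'); views.append((p,r[0]['region'].astype(float))) 
def cost(x,vs): return sum(np.abs(render(p,x,parts)-M).sum()/M.sum() for p,M in vs)
for vs in(views,views[:1],views[1:]):
    best=min((minimize(cost,[x0,y0,a],args=(vs,),method='Nelder-Mead',options=dict(initial_simplex=np.array([x0,y0,a])+np.array([[0,0,0],[.02,0,0],[0,.02,0],[0,0,.2]]))) for x0,y0,a in((.48,-.24,2.4),(.47,-.25,2.6),(.49,-.24,2.2))),key=lambda r:r.fun)
    x=best.x; print(best.fun,x[:2].round(4),np.degrees(x[2]).round(1),'mouth',(x[:2]+.143*np.array([np.cos(x[2]),np.sin(x[2])])).round(4))
w=wrist(); print('wrist mouth',onplane(w,(293/1.5,368/1.5),.124))
q=bot.silhouettes(w,'card')[0]['region']; 
t=views[0][0]; rc=bot.silhouettes(t,'card')[0]; b=cv2.minAreaRect(cv2.findNonZero(rc['region'].astype(np.uint8)));print('card',onplane(t,b[0],.003))
E
python3 fit.py
```

```text
0.27458234434381656 [ 0.4795 -0.2431] 137.1 mouth [ 0.3748 -0.1457]
0.16179354094579004 [ 0.4786 -0.2433] 136.6 mouth [ 0.3746 -0.1451]
0.09920231520912895 [ 0.484  -0.2395] 138.1 mouth [ 0.3776 -0.1439]
wrist mouth [ 0.37568441 -0.1423857   0.124     ]
card [ 0.44410398 -0.03766058  0.003     ]
```

```bash
python3 - <<'E'
from h import *
w=wrist(); c=w['pixels'][215:285,160:230,::-1]; cv2.imwrite('pics/c1.png',cv2.resize(c,None,fx=8,fy=8,interpolation=cv2.INTER_CUBIC))
E
```

```text
(no output)
```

View pics/c1.png

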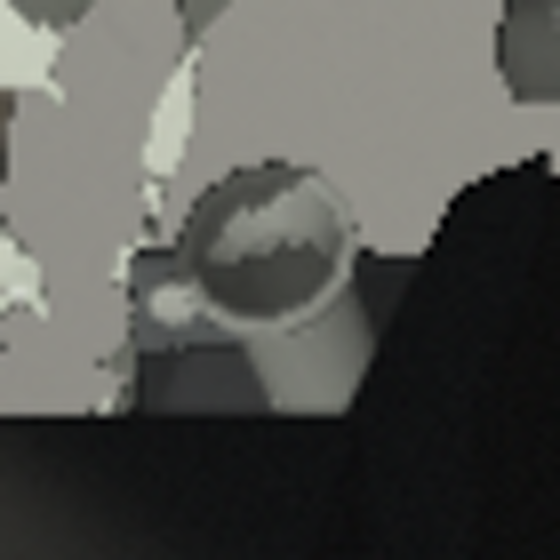

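The crop shows the rim ellipse centred at about (193.2,245.4) in the full picture. Next I'll compute the waypoints for hooking the tip under the flare's upper wall and swinging the rod down to 40°.

```bash
cat > plan.py <<'E'
from h import *
M=np.array([.3757,-.1435,.124]); yaw=np.radians(137.3); o=np.array([np.cos(yaw),np.sin(yaw),0]); k=np.array([0,0,1.])
def tcp(th,e,M=M):
    t=np.radians(th); a=(118-e)*np.array([np.cos(t),np.sin(t)])+5*np.array([-np.sin(t),np.cos(t)])
    return M+o*a[0]/1e3+k*(a[1]-19)/1e3
def go(*wp):
    R,p=tool(); print('yaw',np.degrees(np.arctan2(R[1,0],R[0,0])),'pos',p.round(4))
    for th,e in wp:
        t=tcp(th,e); print((th,e),'r%.3f'%np.hypot(*t[:2]),t.round(4),(R.T@(t-p)).round(4)); p=t
E
python3 - <<'E'
from plan import *
w=wrist(); print(onplane(w,(193.2,245.4),.124), proj(w,M))
go((0,-15),(0,14),(10,15),(20,16),(30,18),(40,20),(40,84))
E
```

```text
[ 0.374131   -0.14469334  0.124     ] [194.84772768 245.7235804 ]
yaw 139.85025060857697 pos [ 0.3569 -0.0311  0.2922]
(0, -15) r0.283 [ 0.278  -0.0533  0.11  ] [ 0.046  -0.0679  0.1822]
(0, 14) r0.308 [ 0.2993 -0.073   0.11  ] [-0.029  -0.0013 -0.    ]
(10, 15) r0.311 [ 0.3018 -0.0753  0.1278] [-0.0034 -0.0002 -0.0178]
(20, 16) r0.317 [ 0.3065 -0.0797  0.1446] [-0.0064 -0.0003 -0.0168]
(30, 18) r0.326 [ 0.3139 -0.0865  0.1593] [-0.01   -0.0004 -0.0147]
(40, 20) r0.337 [ 0.3229 -0.0948  0.1718] [-0.0122 -0.0005 -0.0125]
(40, 84) r0.381 [ 0.3589 -0.128   0.1307] [-0.049  -0.0022  0.0411]
```

Scaled: 0.04 m is 0.64, -0.035 m is -0.56, 0.045 rad / 4 = 0.0113.

```bash
sed -i 's/M=np.array(\[.3757,-.1435/M=np.array([.375,-.1446/' plan.py
```

Emit:
creep_tool:
  segments:
    - [[0.352, -0.56, 0, 0, 0.01], [0.4, -0.56, 0, 0.0113, 0.01], [0, 0, 0.64, 0, 0.01], [0, 0, 0.64, 0, 0.01], [0, 0, 0.48, 0, 0.01], [0, 0, 0, 0, 0.01]]
  force: 25

```text
time: 7.08
position: [0.2738, -0.0539, 0.1801]
tool_rot: [-0.003, 0.364, 0.931, -0.0]
contact_force: [-0.5, 0.9, -0.6]
width: 0.0179
grasp_force: 25.0
```

```bash
python3 - <<'E'
from plan import *
print(bot.state()['joint_pos'].round(3))
go((0,-15),(0,14))
p=bot.snapshot('scene'); c=p['pixels'][170:290,180:340,::-1]; cv2.imwrite('pics/s1.png',cv2.resize(c,None,fx=5,fy=5,interpolation=cv2.INTER_CUBIC))
E
```

```text
[-0.284 -0.531  2.41   0.     1.268 -1.108]
yaw 137.2565081268253 pos [ 0.2738 -0.0539  0.1801]
(0, -15) r0.283 [ 0.2773 -0.0544  0.11  ] [-0.0032  0.0021  0.0701]
(0, 14) r0.308 [ 0.2986 -0.0741  0.11  ] [-0.029   0.     -0.0001]
```

View pics/s1.png

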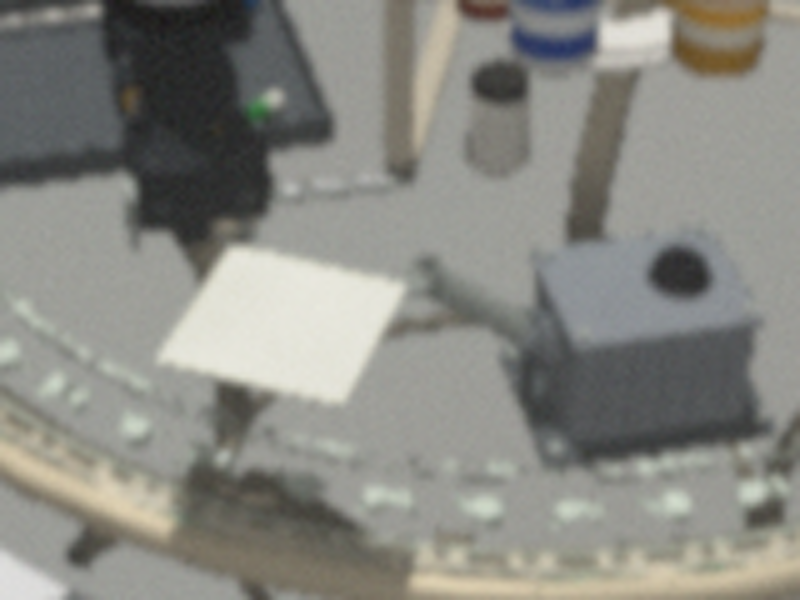

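The scene crop shows the level shaft ending at about (398,180), above and just short of the mouth at (425,280). That is the geometry I expected.

Scaled: 0.03 m is 0.48, -0.003 m is -0.048.

Emit:
creep_tool:
  segments:
    - [[-0.048, 0.032, 0.48, 0, 0.01], [0, 0, 0.48, 0, 0.01], [0, 0, 0.16, 0, 0.01], [0, 0, 0, 0, 0.01]]
  force: 12

```text
time: 7.62
position: [0.28, -0.0551, 0.113]
tool_rot: [0.0, 0.364, 0.931, 0.0]
contact_force: [-0.6, -0.2, -0.8]
width: 0.0178
grasp_force: 12.0
```

```bash
python3 - <<'E'
from plan import *
print(bot.state()['joint_pos'].round(3))
go((0,-15),(0,14))
p=bot.snapshot('scene'); c=p['pixels'][200:270,220:320,::-1]; cv2.imwrite('pics/s2.png',cv2.resize(c,None,fx=7,fy=7,interpolation=cv2.INTER_CUBIC))
tip=M+o*.015; print(((proj(p,tip)-[220,200])*7).round(),((proj(p,M)-[220,200])*7).round())
E
```

```text
[-0.282 -0.44   2.489 -0.     1.092 -1.107]
yaw 137.27178392809756 pos [ 0.28   -0.0551  0.113 ]
(0, -15) r0.283 [ 0.2773 -0.0544  0.11  ] [ 0.0025 -0.0013  0.003 ]
(0, 14) r0.308 [ 0.2986 -0.0741  0.11  ] [-0.029  0.     0.   ]
[269. 170.] [303. 166.]
```

View pics/s2.png

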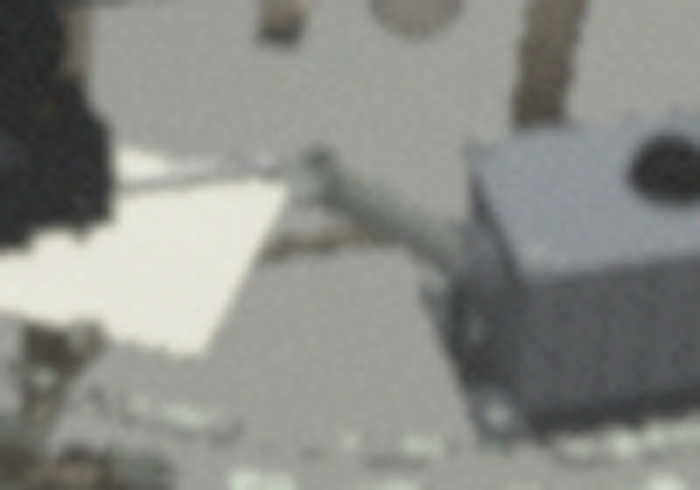

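The shaft tip at about (275,163) sits right in front of the mouth at about (308,172). I'll enter, then swing.

Scaled: -0.01 m is -0.16, 0.004 m is 0.064.

Emit:
creep_tool:
  segments:
    - [[-0.16, -0.016, 0.064, 0, 0.01], [-0.16, 0, 0, 0, 0.01], [-0.16, 0, 0, 0, 0.01], [0, 0, 0, 0, 0.01]]
  force: 12

```text
time: 8.18
position: [0.3014, -0.0768, 0.1091]
tool_rot: [-0.0, 0.365, 0.931, -0.0]
contact_force: [-4.5, 0.1, 11.8]
width: 0.018
grasp_force: 12.0
```

```bash
python3 - <<'E'
from plan import *
print(bot.state()['contact_force'].round(1))
go((0,14),(10,15),(20,16),(30,18),(40,20))
E
```

```text
[-4.5  0.1 11.8]
yaw 137.20240361751925 pos [ 0.3014 -0.0768  0.1091]
(0, 14) r0.308 [ 0.2986 -0.0741  0.11  ] [ 0.004   0.0001 -0.0009]
(10, 15) r0.311 [ 0.3011 -0.0764  0.1278] [-0.0034 -0.     -0.0178]
(20, 16) r0.316 [ 0.3058 -0.0808  0.1446] [-0.0064  0.     -0.0168]
(30, 18) r0.325 [ 0.3132 -0.0876  0.1593] [-0.01    0.     -0.0148]
(40, 20) r0.336 [ 0.3222 -0.0959  0.1718] [-0.0122  0.     -0.0125]
```

```bash
python3 - <<'E'
from plan import *
p=bot.snapshot('scene'); c=p['pixels'][200:270,220:320,::-1]
w=wrist(); d=w['pixels'][170:384,120:400,::-1]
a=cv2.resize(c,(700,490),interpolation=cv2.INTER_CUBIC)[:290,:600]; b=cv2.resize(d,(392,300))
im=np.zeros((590,600,3),np.uint8); im[:290]=a; im[290:,:392]=b; cv2.imwrite('pics/s3.png',im)
print(bot.state()['torque'])
E
```

```text
[ 0.47178924  0.82783229 -0.21508975]
```

View pics/s3.png

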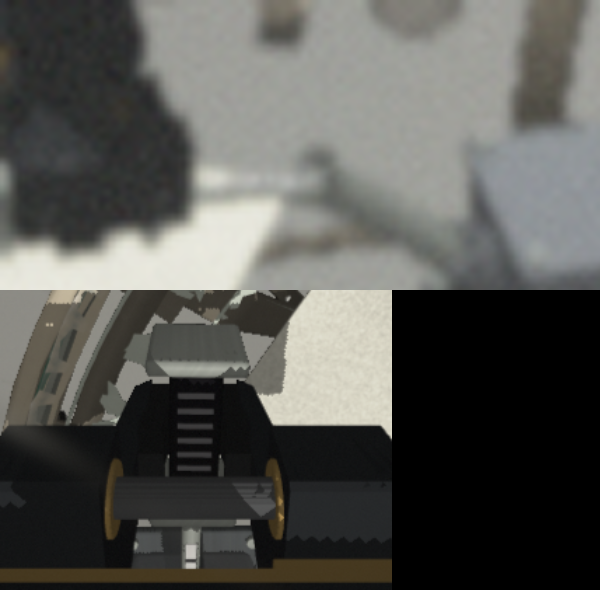

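The tip is inside the mouth, with the shaft pressing on the lower rim. I'll lower the grip force and swing up along the arc.

Scaled: -0.009 m is -0.144, -0.008 m is -0.128.

Emit:
creep_tool:
  segments:
    - [[0.032, 0, -0.144, 0, 0.01], [-0.016, 0, -0.144, 0, 0.01], [-0.048, 0, -0.144, 0, 0.01], [-0.048, 0, -0.128, 0, 0.01], [0, 0, 0, 0, 0.01]]
  force: 5

```text
time: 8.9
position: [0.3053, -0.0799, 0.1441]
tool_rot: [0.001, 0.364, 0.931, -0.0]
contact_force: [-0.6, -1.0, -0.8]
width: 0.0176
grasp_force: 5.0
```

```bash
python3 - <<'E'
from plan import *
s=bot.state(); print(s['torque'].round(2))
go((20,16),(30,18),(40,20))
E
```

```text
[-0.07  0.02 -0.06]
yaw 137.2618616550904 pos [ 0.3053 -0.0799  0.1441]
(20, 16) r0.316 [ 0.3058 -0.0808  0.1446] [-0.001  -0.0002 -0.0005]
(30, 18) r0.325 [ 0.3132 -0.0876  0.1593] [-0.0101  0.     -0.0147]
(40, 20) r0.336 [ 0.3222 -0.0959  0.1718] [-0.0123  0.     -0.0125]
```

Scaled: -0.007 m is -0.112, -0.005 m is -0.08.

Emit:
creep_tool:
  segments:
    - [[-0.08, 0, -0.112, 0, 0.01], [-0.08, 0, -0.112, 0, 0.01], [0, 0, 0, 0, 0.01]]
  force: 5

```text
time: 9.28
position: [0.3126, -0.0868, 0.158]
tool_rot: [0.001, 0.364, 0.931, -0.0]
contact_force: [0.1, -1.2, -0.9]
width: 0.0179
grasp_force: 5.0
```

```bash
python3 - <<'E'
from plan import *
s=bot.state(); print(s['torque'].round(2))
go((30,18),(40,20))
p=bot.snapshot('scene'); c=p['pixels'][190:260,220:320,::-1]
w=wrist(); d=w['pixels'][170:384,120:400,::-1]
a=cv2.resize(c,(700,490),interpolation=cv2.INTER_CUBIC)[:290,:600]; b=cv2.resize(d,(392,300))
im=np.zeros((590,600,3),np.uint8); im[:290]=a; im[290:,:392]=b; cv2.imwrite('pics/s4.png',im)
E
```

```text
[-0.08  0.07 -0.13]
yaw 137.25198086886323 pos [ 0.3126 -0.0868  0.158 ]
(30, 18) r0.325 [ 0.3132 -0.0876  0.1593] [-0.0009 -0.0002 -0.0013]
(40, 20) r0.336 [ 0.3222 -0.0959  0.1718] [-0.0123  0.     -0.0125]
```

View pics/s4.png

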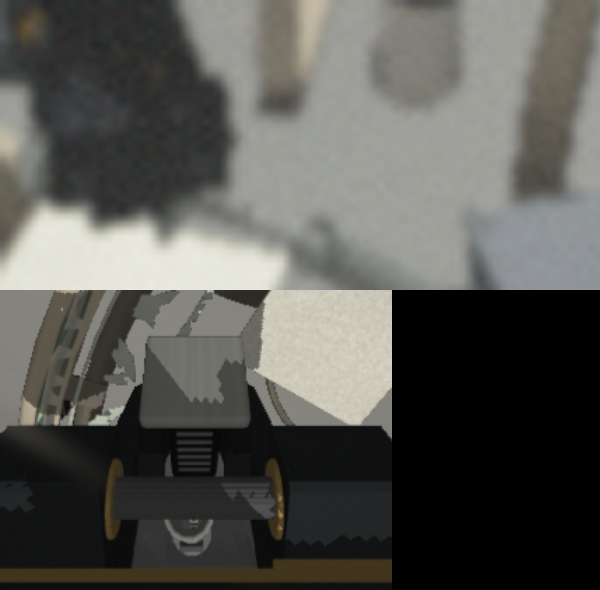

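The rod has pivoted tip-down, with its tip in the mouth and little force. I'll go on to 40° and then slide it in.

Units first: shifts go in shares of 62.5 mm and turns go in shares of 4 rad. So -0.008 m is -0.128, -0.007 m is -0.112.

Emit:
creep_tool:
  segments:
    - [[-0.096, 0, -0.112, 0, 0.01], [-0.112, 0, -0.112, 0, 0.01], [-0.096, 0, 0.08, 0, 0.01], [-0.128, 0, 0.104, 0, 0.01], [0, 0, 0, 0, 0.01]]
  force: 5

```text
time: 10.0
position: [0.3314, -0.1047, 0.1587]
tool_rot: [-0.001, 0.365, 0.931, 0.0]
contact_force: [0.2, -0.9, -1.1]
width: 0.0179
grasp_force: 5.0
```

```bash
python3 - <<'E'
from plan import *
s=bot.state(); print(s['torque'].round(2))
go((40,38),(40,84))
E
```

```text
[-0.04  0.04 -0.02]
yaw 137.24142755401428 pos [ 0.3314 -0.1047  0.1587]
(40, 38) r0.349 [ 0.3323 -0.1052  0.1603] [-0.001   0.0003 -0.0015]
(40, 84) r0.381 [ 0.3582 -0.1291  0.1307] [-0.0353  0.0001  0.0295]
```

Scaled: -0.009 m is -0.144, 0.0075 m is 0.12.

Emit:
creep_tool:
  segments:
    - [[-0.144, 0, 0.104, 0, 0.01], [-0.144, 0, 0.112, 0, 0.01], [-0.144, 0, 0.12, 0, 0.01], [-0.096, 0, 0.08, 0, 0.01], [0, 0, 0, 0, 0.01]]
  force: 8

```text
time: 10.62
position: [0.3557, -0.1271, 0.1331]
tool_rot: [-0.001, 0.364, 0.931, 0.0]
contact_force: [0.7, -0.4, -0.4]
width: 0.0182
grasp_force: 8.0
```

```bash
python3 - <<'E'
from plan import *
s=bot.state(); print(s['torque'].round(2))
go((40,84),(40,88))
E
```

```text
[-0.07  0.06 -0.01]
yaw 137.24915716058288 pos [ 0.3557 -0.1271  0.1331]
(40, 84) r0.381 [ 0.3582 -0.1291  0.1307] [-0.0032  0.0002  0.0024]
(40, 88) r0.384 [ 0.3605 -0.1312  0.1281] [-0.0031  0.      0.0026]
```

Scaled: -0.003 m is -0.048, 0.0025 m is 0.04.

Emit:
creep_tool:
  segments:
    - [[-0.048, 0, 0.04, 0, 0.01], [-0.048, 0, 0.04, 0, 0.01], [0, 0, 0, 0, 0.01]]
  force: 15

```text
time: 11.0
position: [0.3589, -0.1299, 0.13]
tool_rot: [-0.002, 0.364, 0.931, 0.001]
contact_force: [-9.3, 6.6, 15.0]
width: 0.0176
grasp_force: 15.0
```

Emit:
creep_tool:
  segments:
    - [[-0.048, 0, 0.04, 0, 0.01], [0, 0, 0, 0, 0.01]]
  force: 15

```text
time: 11.25
position: [0.3612, -0.132, 0.1278]
tool_rot: [-0.002, 0.364, 0.931, 0.001]
contact_force: [-10.1, 6.9, 16.6]
width: 0.0175
grasp_force: 15.0
```

```bash
python3 - <<'E'
from plan import *
s=bot.state(); print(s['torque'].round(2))
go((40,88))
E
```

```text
[1.03 1.63 0.01]
yaw 137.27199961830206 pos [ 0.3612 -0.132   0.1278]
(40, 88) r0.384 [ 0.3605 -0.1312  0.1281] [ 0.0011  0.0001 -0.0003]
```

Scaled: -0.002 m is -0.032, 0.0017 m is 0.0272.

Emit:
creep_tool:
  segments:
    - [[-0.032, 0, 0.0272, 0, 0.01], [0, 0, 0, 0, 0.01], [0, 0, 0, 0, 0.01]]
  force: 25

```text
time: 11.62
position: [0.3618, -0.1325, 0.1272]
tool_rot: [-0.003, 0.364, 0.931, 0.001]
contact_force: [-17.1, 10.7, 28.7]
width: 0.0177
grasp_force: 25.0
```

```bash
python3 - <<'E'
from plan import *
go((40,88))
w=wrist()
for x in bot.silhouettes(w,'gauge_rod')[:1]:
    m=x['region'].astype(np.uint8); print(x['confidence'],x['extent'])
p=bot.snapshot('scene'); c=p['pixels'][190:260,220:320,::-1]
d=w['pixels'][170:384,120:400,::-1]
im=np.zeros((580,800,3),np.uint8); im[:336,:480]=cv2.resize(c,(480,336),interpolation=cv2.INTER_CUBIC); im[280:,380:]=cv2.resize(d,(420,300)); cv2.imwrite('pics/s5.png',im)
E
```

```text
yaw 137.26195587633967 pos [ 0.3618 -0.1325  0.1272]
(40, 88) r0.384 [ 0.3605 -0.1312  0.1281] [ 0.0019  0.0001 -0.0009]
0.8 [259.7, 250.1, 84.0, 103.1]
```

Scaled: 0.0105 m is 0.168, -0.0088 m is -0.1408.

Emit:
creep_tool:
  segments:
    - [[0.08, 0, -0.064, 0, 0.01], [0.168, 0, -0.1408, 0, 0.01], [0.168, 0, -0.1408, 0, 0.01], [0.168, 0, -0.1408, 0, 0.01], [0.168, 0, -0.1408, 0, 0.01], [0.168, 0, -0.1408, 0, 0.01], [0.168, 0, -0.1408, 0, 0.01], [0.168, 0, -0.1408, 0, 0.01], [0.168, 0, -0.1408, 0, 0.01], [0, 0, 0, 0, 0.01]]
  force: 25

```text
time: 13.02
position: [0.2988, -0.0738, 0.1999]
tool_rot: [0.001, 0.364, 0.931, 0.0]
contact_force: [-0.0, -0.3, -2.0]
width: 0.0179
grasp_force: 25.0
```

```bash
python3 - <<'E'
from plan import *
go((40,-15),)
E
```

```text
yaw 137.3120657633731 pos [ 0.2988 -0.0738  0.1999]
(40, -15) r0.312 [ 0.3025 -0.0777  0.1943] [-0.0053 -0.0004  0.0056]
```

Drawn out. I'll lift, carry it over the card, and re-level it by setting it flat on its two flanges there.

Scaled: -0.03 m is -0.48, 0.01 m is 0.16.

Emit:
creep_tool:
  segments:
    - [[0.16, 0, -0.48, 0, 0.01], [0, 0.48, -0.48, 0, 0.01], [0, 0.48, 0, 0, 0.01], [0, 0, 0, 0, 0.01]]
  force: 25

```text
time: 13.52
position: [0.3329, -0.0223, 0.2591]
tool_rot: [0.0, 0.363, 0.932, 0.0]
contact_force: [-1.2, 0.1, -1.5]
width: 0.0178
grasp_force: 25.0
```

```bash
python3 - <<'E'
from plan import *
t=bot.snapshot('top'); s=bot.snapshot('scene'); w=wrist()
cv2.imwrite('pics/s6.png',w['pixels'][:,:,::-1])
for p in(t,s,w):
    r=bot.silhouettes(p,'card')
    if r:
        c=cv2.convexHull(cv2.findNonZero(r[0]['region'].astype(np.uint8))); b=cv2.minAreaRect(c); B=np.array([onplane(p,q,.003)[:2] for q in cv2.boxPoints(b)])
        print(r[0]['confidence'],onplane(p,b[0],.003)[:2].round(4),np.linalg.norm(B-np.roll(B,1,0),axis=1).round(3))
e=np.array([-.0,0]);F=np.array([.410,.003])
L=.113
print('final at',F)
R,p=tool(); 
for th,z in((40,.10),(40,.082),(20,.048),(8,.024),(0,.019)):
    # axis point moves so that tip stays fixed at F - o*L
    tt=np.radians(th); A=F-o[:2]*L+o[:2]*L*np.cos(tt)-o[:2]*.005*np.sin(tt); t_=np.array([*A,z+.005*np.cos(tt)-.019]); print(th,t_.round(4),(R.T@(t_-p)).round(4)); p=t_
E
```

```text
0.75 [ 0.4067 -0.02  ] [0.133 0.13  0.134 0.128]
0.88 [ 0.4041 -0.0188] [0.147 0.141 0.16  0.134]
0.91 [ 0.4011 -0.0092] [0.14  0.121 0.129 0.129]
final at [0.41  0.003]
40 [ 0.4318 -0.0171  0.0848] [-0.0694  0.0732  0.1735]
40 [ 0.4318 -0.0171  0.0668] [-0.     0.     0.018]
20 [ 0.4163 -0.0028  0.0337] [ 0.0211 -0.      0.0331]
8 [0.4113 0.0018 0.01  ] [0.0067 0.     0.0238]
0 [0.41  0.003 0.005] [0.0018 0.     0.005 ]
```

Scaled: 0.055 m is 0.88, 0.03 m is 0.48.

Emit:
creep_tool:
  segments:
    - [[-0.56, 0.592, 0, 0, 0.01], [-0.544, 0.576, 0.48, 0, 0.01], [0, 0, 0.88, 0, 0.01], [0, 0, 0.88, 0, 0.01], [0, 0, 0.48, 0, 0.01], [0, 0, 0, 0, 0.01]]
  force: 25

```text
time: 14.58
position: [0.4291, -0.0166, 0.0862]
tool_rot: [-0.003, 0.365, 0.931, -0.001]
contact_force: [0.4, 0.4, -1.6]
width: 0.0176
grasp_force: 25.0
```

Emit:
creep_tool:
  segments:
    - [[0, 0, 0.16, 0, 0.01], [0.08, 0, 0.16, 0, 0.01], [0.096, 0, 0.16, 0, 0.01], [0.096, 0, 0.16, 0, 0.01], [0, 0, 0, 0, 0.01]]
  force: 6

```text
time: 15.2
position: [0.4182, -0.0044, 0.0479]
tool_rot: [-0.001, 0.364, 0.931, -0.0]
contact_force: [0.4, 0.5, -1.4]
width: 0.0178
grasp_force: 6.0
```

Scaled: 0.01 m is 0.16, 0.006 m is 0.096.

Emit:
creep_tool:
  segments:
    - [[0.096, 0, 0.16, 0, 0.01], [0.064, 0, 0.16, 0, 0.01], [0.032, 0, 0.16, 0, 0.01], [0, 0, 0, 0, 0.01]]
  force: 6

```text
time: 15.7
position: [0.4095, 0.0035, 0.0177]
tool_rot: [-0.001, 0.364, 0.931, -0.0]
contact_force: [0.5, 0.3, -1.5]
width: 0.0178
grasp_force: 6.0
```

Emit:
creep_tool:
  segments:
    - [[0.016, 0, 0.096, 0, 0.01], [0, 0, 0.064, 0, 0.01], [0, 0, 0, 0, 0.01]]
  force: 6

```text
time: 16.08
position: [0.4101, 0.004, 0.0087]
tool_rot: [-0.0, 0.364, 0.931, -0.0]
contact_force: [0.1, -0.2, -1.0]
width: 0.0177
grasp_force: 6.0
```

```bash
python3 - <<'E'
from plan import *
w=wrist(); p=bot.snapshot('scene')
a=cv2.imread('pics/s5.png'); b=cv2.imread('pics/s6.png')
im=np.zeros((600,800,3),np.uint8)
im[:280,:400]=cv2.resize(a[:336,:480],(400,280)); im[:300,400:]=cv2.resize(a[280:,380:],(400,300))
im[300:,:400]=cv2.resize(w['pixels'][170:384,120:400,::-1],(400,300)); im[300:580,400:]=cv2.resize(p['pixels'][200:270,200:300,::-1],(400,280),interpolation=cv2.INTER_CUBIC)
cv2.imwrite('pics/m.png',im)
E
```

```text
(no output)
```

View pics/m.png

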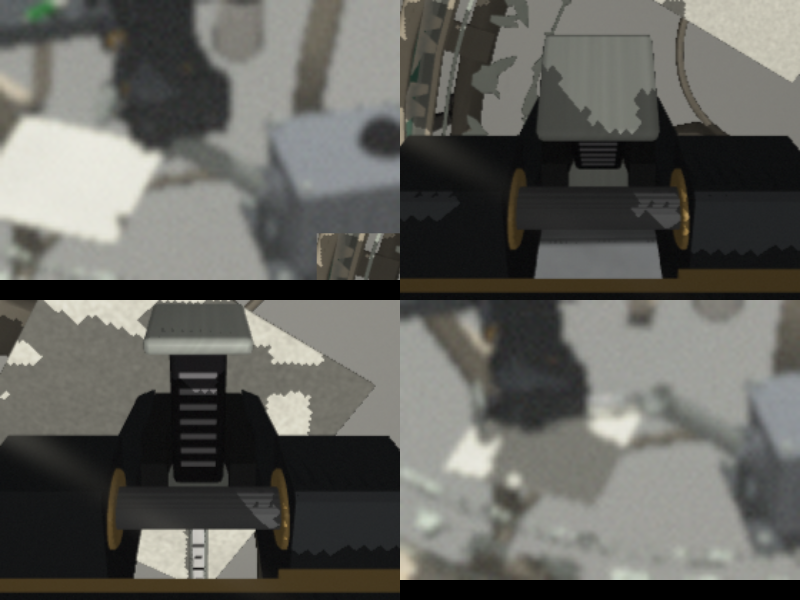

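The home shot (top) shows the tube running straight to the fingers with no shaft showing, so the collar was home. In the current shot (bottom left) the rod is nearly level over the card with its marks up. I'll set it down, let it settle flat and regrip.

Scaled: 0.003 m is 0.048.

Emit:
creep_tool:
  segments:
    - [[0, 0, 0.048, 0, 0.01], [0, 0, 0, 0, 0.044], [0, 0, 0, 0, 0.044], [0, 0, 0, 0, 0.044], [0, 0, 0, 0, 0.044]]
  force: 6

```text
time: 16.8
position: [0.4102, 0.0039, 0.006]
tool_rot: [0.0, 0.364, 0.931, 0.0]
contact_force: [-0.0, 0.4, -0.3]
width: 0.044
grasp_force: 0.0
```

Emit:
creep_tool:
  segments:
    - [[0, 0, 0, 0, 0.01], [0, 0, 0, 0, 0.01], [0, 0, 0, 0, 0.01], [0, 0, 0, 0, 0.01]]
  force: 30

```text
time: 17.3
position: [0.4101, 0.004, 0.0059]
tool_rot: [0.0, 0.364, 0.931, 0.0]
contact_force: [-0.4, 0.3, -0.7]
width: 0.018
grasp_force: 30.0
```

Emit:
creep_tool:
  segments:
    - [[0, 0, -0.16, 0, 0.01], [0, 0, -0.48, 0, 0.01], [0, 0, -0.64, 0, 0.01], [0.32, 0, -0.384, 0, 0.01], [0.48, 0, 0, 0, 0.01], [0.48, 0, 0, 0, 0.01], [0.352, 0, 0, 0, 0.01], [0, 0, 0, 0, 0.01], [0, 0, 0, 0, 0.01], [0, 0, 0, 0, 0.01]]
  force: 30

```text
time: 18.55
position: [0.3359, 0.0728, 0.1102]
tool_rot: [0.0, 0.365, 0.931, 0.0]
contact_force: [0.7, 0.6, -1.5]
width: 0.0175
grasp_force: 30.0
```

```bash
python3 - <<'E'
from plan import *
R,P=tool(); d=-o; 
pr=P+d*.113+[0,0,.014]; print('pred tip',pr, 'card rel', pr[:2]-[.404,-.018])
Ps=[];uv=[]
for n in('top','scene'):
    p=bot.snapshot(n); r=bot.silhouettes(p,'gauge_rod')
    a=proj(p,pr); v=a-proj(p,pr-d*.05); v/=np.linalg.norm(v)
    for x in r[:2]:
        pts=cv2.findNonZero(x['region'].astype(np.uint8))[:,0].astype(float); k=pts@v; e=pts[k>k.max()-1.2].mean(0)
        print(n,x['confidence'],x['extent'],'tip px',e,'pred',a)
    q=r[0]['region']; pts=cv2.findNonZero(q.astype(np.uint8))[:,0].astype(float); k=pts@v; e=pts[k>k.max()-1.2].mean(0)
    Ps.append(np.array(p['camera_matrix'])@np.c_[p['R'],p['t']]); uv.append(e)
X=cv2.triangulatePoints(Ps[0],Ps[1],uv[0],uv[1])[:,0]; print('tri tip',X[:3]/X[3])
E
```

```text
pred tip [ 0.41891469 -0.00380049  0.12418809] card rel [0.01491469 0.01419951]
top 0.46 [252.5, 234.9, 13.4, 13.7] tip px [259.66666667 226.33333333] pred [261.91845513 223.48577226]Traceback (most recent call last):
  File "<stdin>", line 11, in <module>
IndexError: list index out of range
```

```bash
python3 - <<'E'
from plan import *
w=wrist(); R,P=tool(); r=bot.silhouettes(w,'gauge_rod')[0]; m=r['region'].astype(np.uint8); print(r['confidence'],r['extent'])
d=-R[:,0]; y=R[:,1]; rows=slice(0,225)
def render(x0,th,zo=.013):
    t=np.radians(th); X=d*np.cos(t)-k*np.sin(t); Z=k*np.cos(t)+d*np.sin(t); G=P+k*zo; im=np.zeros((384,512),np.uint8)
    for a,b,h in((-.034,-.028,.016),(-.028,.0,.009)):
        pts=[proj(w,G+X*(u-x0)+y*v+Z*q) for u in(a,b) for v in(-h,h) for q in(-h,h)]
        cv2.fillConvexPoly(im,np.round(cv2.convexHull(np.array(pts,np.float32))*16).astype(np.int32),1,cv2.LINE_8,4)
    return im
res=sorted((np.abs(render(x0,th)[rows].astype(int)-m[rows]).sum(),th,x0) for th in range(-20,46,2) for x0 in np.arange(0,.02,.001))
print(m[rows].sum(),[(int(a),b,round(float(c),3)) for a,b,c in res[:10]])
print([min(int(a) for a,b,c in res if b==th) for th in(-16,-8,-4,0,4,8,16)])
E
```

```text
0.59 [259.7, 269.7, 75.4, 192.4]
3040 [(381, -4, 0.012), (399, -2, 0.012), (497, -4, 0.011), (512, -6, 0.012), (523, 0, 0.012), (534, 0, 0.013), (535, -6, 0.011), (553, -2, 0.013), (560, -8, 0.013), (560, -2, 0.011)]
[876, 560, 381, 523, 702, 931, 1327]
```

Emit:
creep_tool:
  segments:
    - [[0, 0, 0, 0, 0.01], [0, 0, 0, 0, 0.01], [0, 0, 0, 0, 0.01]]
  force: 30

```text
time: 19.23
position: [0.3352, 0.0732, 0.1099]
tool_rot: [0.0, 0.364, 0.931, 0.0]
contact_force: [-0.7, 0.2, -0.0]
width: 0.0177
grasp_force: 30.0
```

```bash
python3 -c "
from workcell import bot
print(bot.sign_off())"
```

```text
the job is handed in; nothing more can be done
None
```

The job was handed in at 19.2 s, with no verdict returned: the rod went into the guide tube until it hit a hard stop (picture shows the collar home), was drawn out again, and is now held still, marked face up and level to within about 4° by image fit, with its tip about 12 cm above the card.

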